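# Pack the nozzle-change kit

## Task

Pack the plasma jet's nozzle-change kit into the four-place tray: stand the pointed nozzle upright in the round cup, put the open collar ring over the post, set the white ceramic block in the rectangular pocket and the lidded steel dish inside the wide low ring, each fully down on its base. The blunt straight nozzle and the solid cap without a bore are not part of the kit: leave them where they are on the bench.

Things in the scene. Friction and masses are not known exactly. Their poses are not given: they have to be found in the camera images.
- pointed_nozzle: Kit part, steel, standing upright, 80 mm tall: a cylinder 38 mm in diameter up to 50 mm, then a cone narrowing to a 12 mm wide flat tip. About 0.2 kg. Origin: centre of the underside, z up along its axis.
- collar: Kit part: steel ring lying flat, 50 mm outer diameter, 30 mm bore right through, 24 mm high. About 0.15 kg. Origin: centre of the underside (in the bore), z up along its axis.
- ceramic_block: Kit part: white ceramic block 64 mm (its x) by 32 mm (its y) by 40 mm high (its z), two dark screw heads on top. About 0.18 kg. Origin: centre of the underside.
- lidded_dish: Kit part: closed round steel dish 58 mm in diameter, 28 mm high (a dark seam line 0.5 mm proud near the top), with a straight steel grip bar 40 x 8 x 10 mm high (along its x) across its lid. About 0.15 kg. Origin: centre of the underside, z up.
- blunt_nozzle: Look-alike, not in the kit: steel, standing upright, plain straight cylinder 38 mm in diameter and 80 mm tall with a flat top as wide as its foot. Origin: centre of the underside.
- solid_cap: Look-alike, not in the kit: solid steel disc 50 mm in diameter, 24 mm high, no bore. Origin: centre of the underside.
- nozzle_cup: Place of the pointed nozzle: insert with a round wall, 58 mm inner diameter, 4 mm thick, rising 16 mm above the plate (22 mm above the origin). Fixed insert, white on a black 96 x 96 x 6 mm base plate, one of four set 2 x 2 (104 mm pitch, any order) in a 216 mm square aluminium tray. Origin: centre of the plate's underside, 8 mm above the bench; x, y along its edges, z up.
- collar_post: Place of the collar: insert with a central round post 12 mm in diameter, rising 28 mm above the plate (34 mm above the origin). Fixed insert, white on a black 96 x 96 x 6 mm base plate, one of four set 2 x 2 (104 mm pitch, any order) in a 216 mm square aluminium tray. Origin: centre of the plate's underside, 8 mm above the bench; x, y along its edges, z up.
- block_pocket: Place of the ceramic block: insert with a rectangular wall, inside 80 mm (its x) by 48 mm (its y), 4 mm thick, rising 10 mm above the plate (16 mm above the origin). Fixed insert, white on a black 96 x 96 x 6 mm base plate, one of four set 2 x 2 (104 mm pitch, any order) in a 216 mm square aluminium tray. Origin: centre of the plate's underside, 8 mm above the bench; x, y along its edges, z up.
- dish_ring: Place of the lidded dish: insert with a wide low round wall, 80 mm inner diameter, 4 mm thick, rising 6 mm above the plate (12 mm above the origin). Fixed insert, white on a black 96 x 96 x 6 mm base plate, one of four set 2 x 2 (104 mm pitch, any order) in a 216 mm square aluminium tray. Origin: centre of the plate's underside, 8 mm above the bench; x, y along its edges, z up.

How it is judged:
At the end, for the whole second after the job is handed in: Pointed nozzle in cup and collar over post within 13 mm of centre, block in pocket within 16 mm and 0.45 rad (either way round), dish in wide ring within 14 mm; undersides less than 4 mm above the plate, within 0.12 rad of upright, at rest. Blunt nozzle and solid cap within 30 mm of their start (horizontal distance between pointed_nozzle and nozzle_cup below 0.013 m and z of pointed_nozzle in the frame of nozzle_cup below 0.01 m and angle between each of pointed_nozzle, collar, ceramic_block, lidded_dish's own z axis and vertical below 0.12 rad and linear speed of each of pointed_nozzle, collar, ceramic_block, lidded_dish below 0.02 m/s and horizontal distance between collar and collar_post below 0.013 m and z of collar in the frame of collar_post below 0.01 m and horizontal distance between ceramic_block and block_pocket below 0.016 m and z of ceramic_block in the frame of block_pocket below 0.01 m and horizontal distance between lidded_dish and dish_ring below 0.014 m and z of lidded_dish in the frame of dish_ring below 0.01 m and angle between the x axis of ceramic_block and the x axis of block_pocket, either way round below 0.45 rad and distance of each of blunt_nozzle, solid_cap from where it was at the start of the episode below 0.03 m); the robot touches nothing.
It fails at once if the blunt nozzle was moved from its place by more than 30 mm (distance of blunt_nozzle from where it was at the start of the episode above 0.03 m).
It fails at once if the solid cap was moved from its place by more than 30 mm (distance of solid_cap from where it was at the start of the episode above 0.03 m).
It also fails if it takes over 102 s, if anything falls off the work surface, if the arm or the gripper's body presses on something with over 40 N, if the wrist force passes 120 N, or if a joint passes its speed limit or range.

## Robot

A 6-joint arm with a two-finger parallel gripper is mounted at the origin on the work surface. World frame = base frame: x ahead of the robot, y to its left, z up, the work surface at z = 0. Lengths are in m, angles in rad, forces in N, time in s.
With the tool pointing down it reaches from about 0.275 to 0.875 m from the base axis. Payload 12.5 kg.
Tool frame: the origin (TCP) lies on the centre line of the jaws, within the pads' length; the fingertips stand 11 mm ahead of it and the grasp point (between the pads) lies 8 mm behind it; z points along the fingers, y is the line along which they close (so a half turn about z gives the same grasp; the last joint's range is limited). The gripper opens to 85 mm and grips with 20 to 120 N. Pads are 22 mm wide; open, the fingers measure 114 mm over their backs; the gripper's body (76 mm by 85 mm) begins 54 mm behind the grasp point. The pads swing forward as they close: fully open they stand 13 mm farther back than shut.
Start: joints at [1.12, 0.351, 1.652, -0, 1.139, -0.085], TCP at [0.197, 0.514, 0.242] pointing down, gripper open.
Joint ranges: [-2.75, 2.75], [-0.79, 2.1], [0.01, 2.65], [-1.57, 4.71], [0.07, 3.14], [-2.87, 2.87]. Speed limits (rad/s): [2.22, 2.22, 2.79, 3.14, 3.14, 3.14].

## Interface

Orientations are given as a 3x3 rotation matrix whose columns are the frame's x, y, z axes.
In Python, from cell import env gives the robot as it stands.
- The arm moves only by the shell command python3 nudge.py 'ROWS'. ROWS is a JSON list of rows, 1 to 5 of them, each of 7 numbers: dx, dy, dz in units of 50 mm, then a rotation vector rx, ry, rz in units of 0.05 rad, then the finger opening in m; each row is the pose to reach, as a shift and turn from the pose commanded when the command began, along the tool's axes at that moment; what a row does not reach only later rows make up. A row lasts 1/8 s, in which the tool goes at most 0.0625 m and 0.188 rad, less where a joint would pass 70% of its speed; a pose out of reach is approached as far as the arm can. The fingers move at their own pace and stop on an object; the grip force is fixed at half the most. Time passes only in rows, so rows that do not move let the fingers close. It prints the time, the measured TCP pose, the force, the opening and the grip force at its end. Input that does not fit is refused with a message, and nothing moves.
- env.observe(): the state, without advancing time (a new reading comes with each control period).
- env.get_image(name): name is "scene" or "side" or "wrist"; returns a dict with "pixels" (384x512x3 uint8, red, green, blue), "fx", "fy", "cx", "cy" (pixels), "pose" (4x4, takes a point from camera to world coordinates). Camera axes: x right, y up, looking along -z (the intrinsics and any distortion apply to the point x, -y, -z); pixel columns grow to the right and rows downward; lengths in m; the calibration is good to about 2 mm. A picture is of the moment at which its call begins. There is no depth.
- env.close_job(): hands the job in; it is judged then, once.
The state is a dict: "clock": time; "joints": joint angles; "dq": joint speeds; "joint_torque": joint torques, N m; "eef_pos": TCP position; "ee_rot": TCP orientation; "force": force on the tool from outside, world axes, zero at the start; "wrist_torque": the same for the moment, N m; "opening": finger opening in m; "grasp_force": force on a finger pad.
Only numpy, scipy, OpenCV 4.12 (cv2) and the standard library are available. Lean on these libraries where they do the work, as an engineer would, in place of code of your own. Each camera call takes 0.05 s, during which the arm holds its last target. There are 200 camera calls.

## Working session

There is one attempt and no reset: what is moved stays moved. The work goes in short steps, Python scripts to look and compute and a shell command to move; the robot and the scene stay as the last step left them, time stands still between calls to the robot, and variables do not carry over. Pictures are saved under pics/ and viewed, at most 14 in all, crops included, and the job is handed in when it is done.

```bash
ls; mkdir -p pics; python3 - <<'E'
from cell import env
import cv2
for n in("scene","side","wrist"):
    d=env.get_image(n);cv2.imwrite(f"pics/{n}0.png",d["pixels"][:,:,::-1]);print(n,d["fx"],d["fy"],d["cx"],d["cy"],d["pose"].round(3).tolist(),[k for k in d])
o=env.observe();print(o["clock"],o["eef_pos"],o["ee_rot"])
a=[cv2.imread(f"pics/{n}0.png") for n in("scene","side","wrist")]
cv2.imwrite("pics/s0.png",cv2.resize(a[0],(800,600),interpolation=cv2.INTER_CUBIC))
E
```

```text
cell.py
nudge.py
pics
scene 434.9851132096374 434.9851132096374 254.13222114289033 189.21254790259812 [[-0.297, -0.569, 0.767, 1.331], [0.955, -0.164, 0.248, 0.262], [-0.016, 0.806, 0.592, 0.673], [0.0, 0.0, 0.0, 1.0]] ['pixels', 'fx', 'fy', 'cx', 'cy', 'pose']
side 377.3708467420203 377.3708467420203 256.04179060405005 180.9656885400804 [[0.994, 0.07, -0.088, 0.439], [-0.112, 0.63, -0.768, -0.745], [0.002, 0.773, 0.634, 0.656], [0.0, 0.0, 0.0, 1.0]] ['pixels', 'fx', 'fy', 'cx', 'cy', 'pose']
wrist 269.55707611212887 269.55707611212887 254.9529004844489 191.1343021443776 [[0.358, -0.9, -0.248, 0.134], [0.934, 0.345, 0.097, 0.536], [-0.002, -0.266, 0.964, 0.374], [0.0, 0.0, 0.0, 1.0]] ['pixels', 'fx', 'fy', 'cx', 'cy', 'pose']
0.15 [0.19660157 0.51340485 0.24185764] [[-9.33828942e-01  3.57719636e-01 -4.10812374e-04]
 [ 3.57719863e-01  9.33828556e-01 -8.52432835e-04]
 [ 7.86963625e-05 -9.42982199e-04 -9.99999552e-01]]
```
View pics/s0.png

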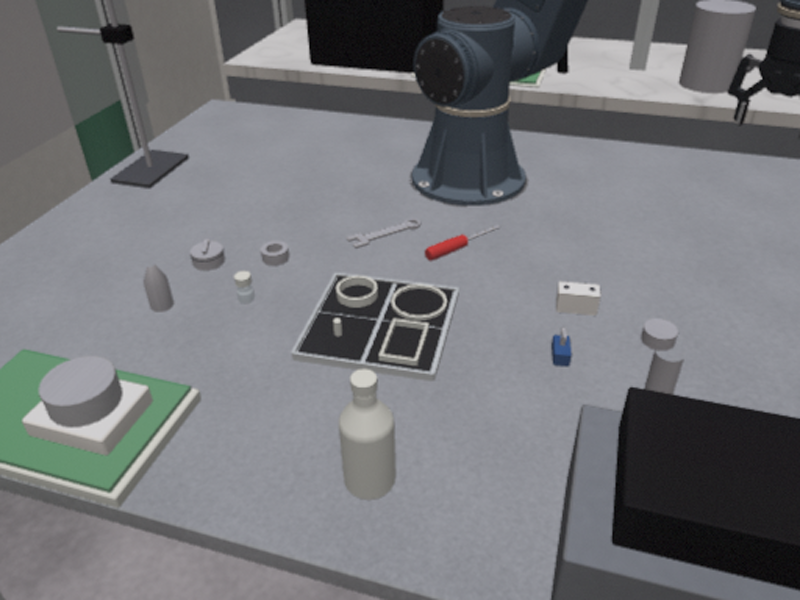

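View pics/side0.png

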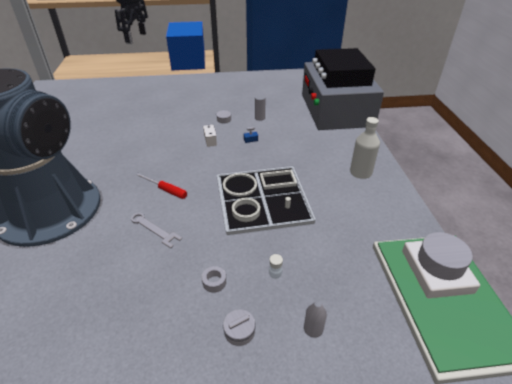

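The scene picture shows (800x600 px) the pointed nozzle at (158,290), dish (207,255), collar (275,252) and block (578,298). The look-alikes are the cap (660,333) and blunt nozzle (664,370). The tray holds the cup (357,291), ring (419,302), post (338,327) and pocket (404,342). The side view agrees. I'll enlarge the side view next.

```bash
cat > h.py <<'E'
import cv2,numpy as np
from cell import env
def crop(src,box,s,out):
    x0,y0,x1,y1=box;a=cv2.resize(cv2.imread(src)[y0:y1,x0:x1],None,fx=s,fy=s,interpolation=cv2.INTER_CUBIC)
    for x in range(-(-x0//10)*10,x1,10):
        u=int((x-x0+.5)*s);cv2.line(a,(u,0),(u,6),(0,255,255),1);cv2.putText(a,str(x),(u+2,12),0,.35,(0,255,255),1)
    for y in range(-(-y0//10)*10,y1,10):
        v=int((y-y0+.5)*s);cv2.line(a,(0,v),(6,v),(0,255,255),1);cv2.putText(a,str(y),(8,v+4),0,.35,(0,255,255),1)
    cv2.imwrite(out,a)
def ray(d,u,v,z):
    r=d["pose"][:3,:3]@np.array([(u-d["cx"])/d["fx"],-(v-d["cy"])/d["fy"],-1]);c=d["pose"][:3,3]
    return c+r*(z-c[2])/r[2]
def proj(d,p):
    q=d["pose"][:3,:3].T@(np.array(p)-d["pose"][:3,3]);return d["cx"]-d["fx"]*q[0]/q[2],d["cy"]+d["fy"]*q[1]/q[2]
E
python3 - <<'E'
from h import *
crop("pics/side0.png",(195,255,335,345),5.6,"pics/a.png")
crop("pics/side0.png",(190,115,320,235),4.9,"pics/b.png")
E
```

View pics/a.png

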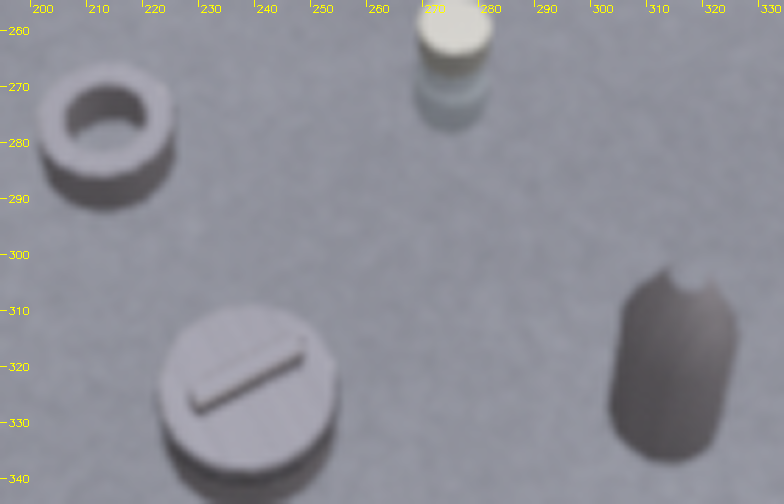

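View pics/b.png

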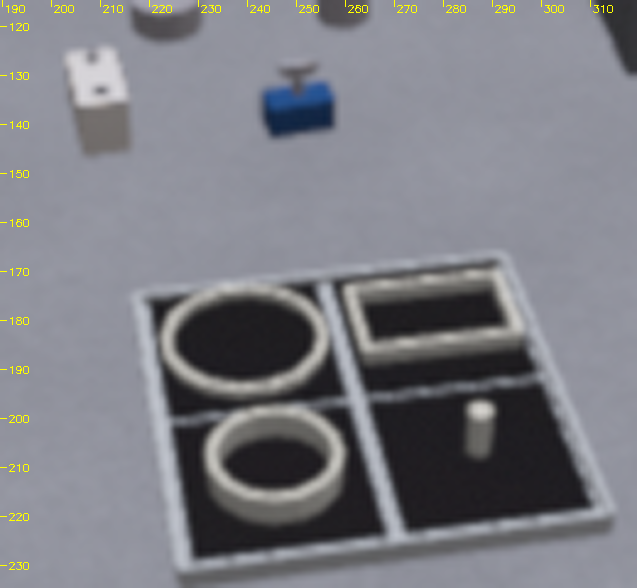

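Side crops:
- Parts: collar top centre (213.6,276.3), dish lid (238.9,324.0), nozzle tip (317.7,303.2), block top (209.4,130.3).
- Tray: ring (239.7,183.5), cup (245.8,207.2), post top (287.7,198.4), pocket (278.1,177.4).

I'll check these against the scene view.

```bash
python3 - <<'E'
from h import *
S=env.get_image("side");C=env.get_image("scene")
P=dict(collar=(213.6,276.3,.024),dish=(238.9,324,.028),tip=(317.7,303.2,.08),foot=(313.1,328.6,0),block=(209.4,130.3,.04),ring=(239.7,183.5,.02),cup=(245.8,207.2,.03),post=(287.7,198.4,.042),pocket=(278.1,177.4,.024))
B=lambda u,v:(190+u/4.9-.5,115+v/4.9-.5)
A=lambda u,v:(195+u/5.6-.5,255+v/5.6-.5)
for i,c in enumerate([(66,55),(115,47),(129,100),(80,108)]):P[f"bl{i}"]=(*B(*c),.04)
for i,c in enumerate([(135,293),(502,253),(612,515),(180,570)]):P[f"tr{i}"]=(*B(*c),.014)
for i,c in enumerate([(345,283),(500,266),(523,330),(365,355)]):P[f"pk{i}"]=(*B(*c),.024)
for i,c in enumerate([(192,400),(304,350)]):P[f"bar{i}"]=(*A(*c),.038)
for k,(u,v,z) in P.items():
    p=ray(S,u,v,z);q=np.array(proj(C,p));print(k,p.round(4),"r",np.hypot(*p[:2]).round(3),"scene",(q*1.5625).round(0))
crop("pics/scene0.png",(185,165,300,250),6.9,"pics/c.png")
E
```

```text
collar [ 0.4075 -0.2706  0.024 ] r 0.489 scene [273. 246.]
dish [ 0.4502 -0.3823  0.028 ] r 0.591 scene [205. 247.]
tip [ 0.5875 -0.3887  0.08  ] r 0.704 scene [152. 263.]
foot [ 0.5869 -0.3906  0.    ] r 0.705 scene [162. 303.]
block [0.4093 0.2627 0.04  ] r 0.486 scene [576. 287.]
ring [0.4833 0.0209 0.02  ] r 0.484 scene [417. 299.]
cup [ 0.4901 -0.082   0.03  ] r 0.497 scene [355. 286.]
post [ 0.5932 -0.075   0.042 ] r 0.598 scene [336. 318.]
pocket [0.587  0.0302 0.024 ] r 0.588 scene [404. 337.]
bl0 [0.3898 0.2921 0.04  ] r 0.487 scene [596. 283.]
bl1 [0.4211 0.2986 0.04  ] r 0.516 scene [598. 295.]
bl2 [0.4282 0.2342 0.04  ] r 0.488 scene [556. 291.]
bl3 [0.398  0.2284 0.04  ] r 0.459 scene [555. 280.]
tr0 [0.425  0.0743 0.014 ] r 0.431 scene [457. 287.]
tr1 [0.6362 0.0883 0.014 ] r 0.642 scene [433. 371.]
tr2 [ 0.6503 -0.126   0.014 ] r 0.662 scene [291. 350.]
tr3 [ 0.4393 -0.1392  0.014 ] r 0.461 scene [335. 271.]
pk0 [0.5414 0.0577 0.024 ] r 0.544 scene [430. 322.]
pk1 [0.6297 0.0636 0.024 ] r 0.633 scene [417. 360.]
pk2 [0.6316 0.0065 0.024 ] r 0.632 scene [379. 353.]
pk3 [ 0.5445 -0.0048  0.024 ] r 0.544 scene [390. 316.]
bar0 [ 0.432  -0.3897  0.038 ] r 0.582 scene [206. 237.]
bar1 [ 0.4687 -0.3765  0.038 ] r 0.601 scene [202. 248.]
```

View pics/c.png

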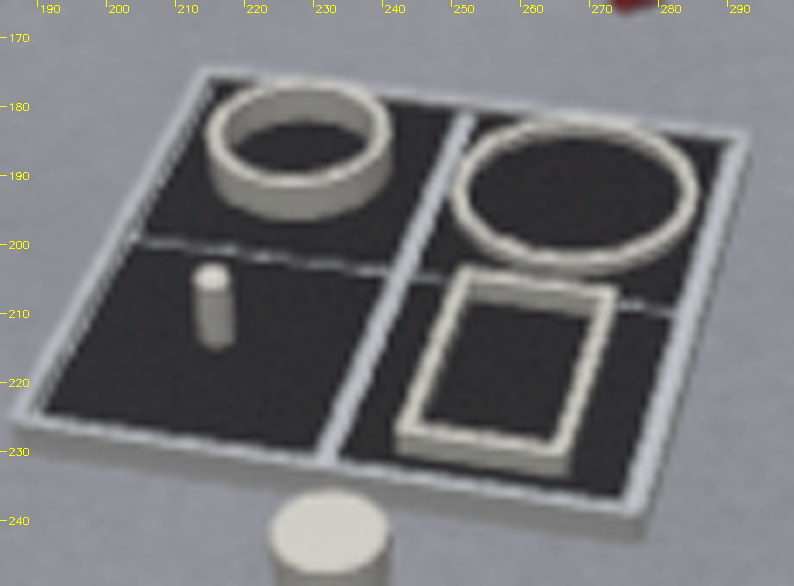

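The scene crop fits the projections: post predicted (336,318) against (336,320) seen, ring (417,299) against (418,300). The tray centre is about (0.538,-0.026) with yaw 0.066, and the 104 mm pitch checks out. I'll start with the block.

```bash
cat > go.py <<'E'
import sys
from h import *
from scipy.spatial.transform import Rotation as Ro
# target x y z, angle of the closing axis (world)
x,y,z,t=map(float,sys.argv[1:5])
o=env.observe();R=o["ee_rot"];T=np.array([[np.sin(t),np.cos(t),0],[-np.cos(t),np.sin(t),0],[0,0,-1]])
print("shift",(R.T@(np.array([x,y,z])-o["eef_pos"])).round(4),"rot",Ro.from_matrix(R.T@T).as_rotvec().round(3),"clock",o["clock"])
E
python3 go.py .4093 .263 .12 .12
python3 - <<'E'
from h import *
S=env.get_image("side")
for n,u,v in(("bottlefoot",363,172),("vial",275.5,275),("blue",243.5,142)):print(n,ray(S,u,v,0).round(3))
E
```

```text
bottlefoot [0.835 0.057 0.   ]
vial [ 0.536 -0.264  0.   ]
blue [0.513 0.247 0.   ]Traceback (most recent call last):
  File "go.py", line 7, in <module>
    print("shift",(R.T@(np.array([x,y,z])-o["eef_pos"])).round(4),"rot",Ro.from_matrix(R.T@T).as_rotvec().round(3),"clock",o["clock"])
                                                                        ~~~~~~~~~~~~~~^^^^^^^
  File "scipy/spatial/transform/_rotation.pyx", line 1143, in scipy.spatial.transform._rotation.Rotation.from_matrix
ValueError: Non-positive determinant (left-handed or null coordinate frame) in rotation matrix 0: [[-4.66878518e-01 -8.84321462e-01 -2.39638507e-05]
 [-8.84321348e-01  4.66878443e-01  5.21771424e-04]
 [ 4.50225464e-04 -2.64795614e-04  9.99999864e-01]].
```

```bash
sed -i 's/\[np.sin(t),np.cos(t),0\],\[-np.cos(t),np.sin(t),0\]/[-np.sin(t),np.cos(t),0],[np.cos(t),np.sin(t),0]/' go.py; python3 go.py .4093 .263 .12 .12
```

```text
shift [-0.2882 -0.1578  0.1222] rot [-0.     0.     1.085] clock 0.3
```

The rows are not in the units I measure in: shifts go in units of 50 mm and turns go in units of 0.05 rad. I convert before sending: -0.288 m is -5.76, -0.158 m is -3.16, 1.085 rad is 21.7.

```bash
r="x"; python3 nudge.py '[[-5.76, -3.16, 2.44, 0, 0, 21.7, 0.06], [-5.76, -3.16, 2.44, 0, 0, 21.7, 0.06], [-5.76, -3.16, 2.44, 0, 0, 21.7, 0.06], [-5.76, -3.16, 2.44, 0, 0, 21.7, 0.06], [-5.76, -3.16, 2.44, 0, 0, 21.7, 0.06]]'; python3 go.py .4093 .263 .12 .12
```

```text
clock: 0.92
eef_pos: [0.3873, 0.2887, 0.1331]
ee_rot: [[-0.259, 0.966, 0.001], [0.966, 0.259, 0.0], [0.0, 0.001, -1.0]]
force: [0.8, 0.2, -0.4]
opening: 0.0601
grasp_force: 0.0
shift [-0.0305  0.0146  0.0131] rot [ 0.001 -0.     0.142] clock 0.925
```

To row units: -0.03 m is -0.6, 0.014 m is 0.28, 0.14 rad is 2.8.

```bash
python3 nudge.py '[[-0.6, 0.28, 0.26, 0, 0, 2.8, 0.06], [-0.6, 0.28, 0.26, 0, 0, 2.8, 0.06], [-0.6, 0.28, 0.26, 0, 0, 2.8, 0.06]]'; python3 go.py .4093 .263 .028 .12; python3 - <<'E'
from h import *
d=env.get_image("wrist");cv2.imwrite("pics/w1.png",d["pixels"][:,:,::-1])
for z in(.04,):
  for s in((32,16),(32,-16),(-32,16),(-32,-16)):
    t=1.69;p=np.array([.4093,.263])+[s[0]/1e3*np.cos(t)-s[1]/1e3*np.sin(t),s[0]/1e3*np.sin(t)+s[1]/1e3*np.cos(t)];print(np.round(proj(d,[*p,z])))
E
```

```text
clock: 1.3
eef_pos: [0.4075, 0.2653, 0.1207]
ee_rot: [[-0.128, 0.992, 0.0], [0.992, 0.128, 0.0], [0.0, 0.0, -1.0]]
force: [-0.1, 1.1, -0.3]
opening: 0.0602
grasp_force: 0.0
shift [-0.0025  0.0015  0.0927] rot [ 0.    -0.     0.009] clock 1.3
[237. 164.]
[277. 164.]
[237. 237.]
[275. 238.]
```

View pics/w1.png

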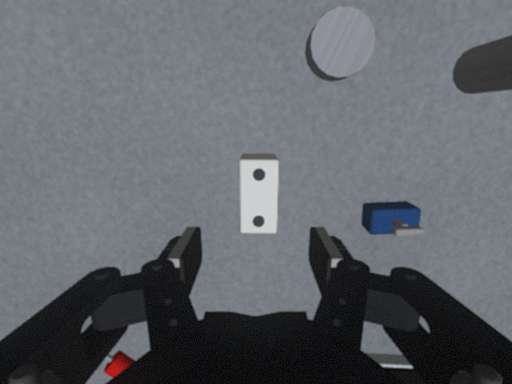

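The wrist view shows the block top at u 240-278, v 159-233, about 2 px right and 5 px above the prediction. That makes the block about 3 mm farther in +y. Going down to grasp it.

```bash
python3 nudge.py '[[0.02, 0.04, 1, 0, 0, 0.18, 0.06], [0.02, 0.04, 1.84, 0, 0, 0.18, 0.06], [0.02, 0.04, 1.84, 0, 0, 0.18, 0.06], [0.02, 0.04, 1.84, 0, 0, 0.18, 0.0]]'; python3 nudge.py '[[0, 0, 0, 0, 0, 0, 0], [0, 0, 0, 0, 0, 0, 0], [0, 0, 0, 0, 0, 0, 0]]'
```

```text
clock: 1.85
eef_pos: [0.4099, 0.267, 0.03]
ee_rot: [[-0.119, 0.993, 0.002], [0.993, 0.119, 0.001], [0.001, 0.002, -1.0]]
force: [-0.3, 1.2, 0.2]
opening: 0.0429
grasp_force: 0.0
clock: 2.22
eef_pos: [0.4103, 0.267, 0.0305]
ee_rot: [[-0.119, 0.993, 0.003], [0.993, 0.118, 0.002], [0.001, 0.003, -1.0]]
force: [-1.6, 1.2, 6.0]
opening: 0.0307
grasp_force: 60.2
```

To row units: -0.1 m is -2, -0.06 m is -1.2.

```bash
python3 nudge.py '[[0, 0, -1.2, 0, 0, 0, 0], [0, 0, -2, 0, 0, 0, 0], [0, 0, -2, 0, 0, 0, 0]]'; python3 go.py .586 .030 .13 -1.505
```

```text
clock: 2.6
eef_pos: [0.411, 0.2671, 0.1324]
ee_rot: [[-0.119, 0.993, 0.007], [0.993, 0.119, 0.003], [0.003, 0.007, -1.0]]
force: [0.3, 0.0, -1.6]
opening: 0.0306
grasp_force: 60.6
shift [-0.2562  0.1456  0.0028] rot [ 0.003 -0.008  1.624] clock 2.6
```

To row units: -0.256 m is -5.12, 0.146 m is 2.92, 1.62 rad is 32.4.

```bash
python3 nudge.py '[[-5.12, 2.92, 0, 0, 0, 32.4, 0], [-5.12, 2.92, 0, 0, 0, 32.4, 0], [-5.12, 2.92, 0, 0, 0, 32.4, 0], [-5.12, 2.92, 0, 0, 0, 32.4, 0], [-5.12, 2.92, 0, 0, 0, 32.4, 0]]';  python3 go.py .586 .030 .13 -1.505
```

```text
clock: 3.22
eef_pos: [0.5855, 0.0269, 0.1281]
ee_rot: [[0.735, 0.678, -0.0], [0.678, -0.735, -0.0], [-0.0, -0.0, -1.0]]
force: [0.9, 0.2, -1.6]
opening: 0.0307
grasp_force: 60.5
shift [ 0.0024 -0.0019 -0.0019] rot [0.    0.    0.679] clock 3.225
```

```bash
python3 nudge.py '[[0.04, -0.04, 0, 0, 0, 13.6, 0], [0.04, -0.04, 0, 0, 0, 13.6, 0], [0.04, -0.04, 0, 0, 0, 13.6, 0], [0.04, -0.04, 0, 0, 0, 13.6, 0], [0.04, -0.04, 0, 0, 0, 13.6, 0]]';  python3 go.py .586 .030 .055 -1.505
python3 - <<'E'
from h import *
d=env.get_image("wrist");cv2.imwrite("pics/w2.png",d["pixels"][:,:,::-1])
t=.066
for c,z,n in (((.586,.0300),.024,"pocket"),((.593,-.0745),.042,"post"),((.4895,-.0815),.03,"cup"),((.483,.022),.02,"ring")):print(n,np.round(proj(d,[*c,z])))
E
```

```text
clock: 3.85
eef_pos: [0.5844, 0.0321, 0.1281]
ee_rot: [[0.997, 0.073, -0.001], [0.073, -0.997, 0.0], [-0.001, -0.0, -1.0]]
force: [-0.3, 1.3, -2.3]
opening: 0.0306
grasp_force: 60.6
shift [0.0015 0.0022 0.0731] rot [-0.     0.001  0.007] clock 3.85
pocket [256. 192.]
post [379. 199.]
cup [361. 295.]
ring [256. 288.]
```

View pics/w2.png

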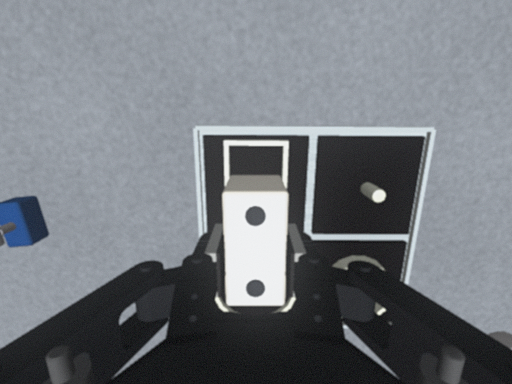

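The wrist view has the block in hand and square with the pocket (u 224-289). The post top is at (378,196) against (379,199) predicted. Lowering to the release height.

To row units: 0.07 m is 1.4, 0.05 m is 1, 0.007 rad is 0.14.

```bash
python3 nudge.py '[[0.03, -0.04, 1, 0, 0, 0.14, 0], [0.03, -0.04, 1.4, 0, 0, 0.14, 0], [0.03, 0, 1.4, 0, 0, 0.14, 0], [0.03, 0, 1.4, 0, 0, 0.14, 0]]'; python3 go.py .586 .030 .045 -1.505
```

```text
clock: 4.4
eef_pos: [0.5871, 0.0319, 0.0598]
ee_rot: [[0.998, 0.065, 0.002], [0.065, -0.998, -0.0], [0.002, 0.0, -1.0]]
force: [-0.3, 0.0, -0.7]
opening: 0.0309
grasp_force: 60.5
shift [-0.0012  0.0019  0.0148] rot [ 0.    -0.002 -0.001] clock 4.4
```

To row units: 0.0145 m is 0.29, 0.008 m is 0.16.

```bash
python3 nudge.py '[[0, 0.04, 0.16, 0, 0, 0, 0], [0, 0.04, 0.29, 0, 0, 0, 0], [0, 0.04, 0.29, 0, 0, 0, 0], [0, 0.04, 0.29, 0, 0, 0, 0]]'; python3 nudge.py '[[0, 0, 0, 0, 0, 0, 0.05], [0, 0, 0, 0, 0, 0, 0.05], [0, 0, 0, 0, 0, 0, 0.05]]'
```

```text
clock: 4.9
eef_pos: [0.5867, 0.0301, 0.0443]
ee_rot: [[0.998, 0.065, 0.001], [0.065, -0.998, -0.0], [0.001, 0.0, -1.0]]
force: [-0.2, 0.0, 2.7]
opening: 0.0311
grasp_force: 61.7
clock: 5.28
eef_pos: [0.5863, 0.0302, 0.0439]
ee_rot: [[0.998, 0.065, -0.0], [0.065, -0.998, 0.0], [-0.0, -0.0, -1.0]]
force: [-0.8, -0.4, -0.2]
opening: 0.0497
grasp_force: 0.0
```

To row units: -0.12 m is -2.4, -0.06 m is -1.2.

```bash
python3 nudge.py '[[0, 0, -1.2, 0, 0, 0, 0.05], [0, 0, -2.4, 0, 0, 0, 0.05], [0, 0, -2.4, 0, 0, 0, 0.05]]'; python3 go.py .4075 -.2706 .13 -1.505
```

```text
clock: 5.65
eef_pos: [0.5886, 0.0302, 0.1686]
ee_rot: [[0.998, 0.065, 0.008], [0.065, -0.998, -0.0], [0.008, 0.001, -1.0]]
force: [0.7, -0.2, -0.4]
opening: 0.0498
grasp_force: 0.0
shift [-0.2005  0.2884  0.0372] rot [ 0.001 -0.008 -0.001] clock 5.65
```

```bash
python3 nudge.py '[[-4, 5.76, 0.74, 0, 0, 0, 0.07], [-4, 5.76, 0.74, 0, 0, 0, 0.07], [-4, 5.76, 0.74, 0, 0, 0, 0.07], [-4, 5.76, 0.74, 0, 0, 0, 0.07], [-4, 5.76, 0.74, 0, 0, 0, 0.07]]'; python3 nudge.py '[[0, 0, 0, 0, 0, 0, 0.07], [0, 0, 0, 0, 0, 0, 0.07], [0, 0, 0, 0, 0, 0, 0.07]]';python3 go.py .4075 -.2706 .13 -1.505
```

```text
clock: 6.28
eef_pos: [0.4245, -0.2373, 0.1304]
ee_rot: [[0.998, 0.065, -0.001], [0.065, -0.998, 0.0], [-0.001, -0.0, -1.0]]
force: [0.7, 0.4, -0.1]
opening: 0.0701
grasp_force: 0.0
clock: 6.65
eef_pos: [0.4266, -0.235, 0.131]
ee_rot: [[0.998, 0.066, -0.0], [0.066, -0.998, 0.0], [-0.0, -0.0, -1.0]]
force: [0.3, 0.2, 0.5]
opening: 0.0698
grasp_force: 0.0
shift [-0.0214  0.0343  0.001 ] rot [-0.     0.     0.001] clock 6.65
```

To row units: 0.034 m is 0.68, -0.0215 m is -0.43.

```bash
python3 nudge.py '[[-0.43, 0.68, 0.02, 0, 0, 0, 0.07], [-0.43, 0.68, 0.02, 0, 0, 0, 0.07], [-0.43, 0.68, 0.02, 0, 0, 0, 0.07]]';python3 go.py .4075 -.2706 .018 -1.505; python3 - <<'E'
from h import *
d=env.get_image("wrist");cv2.imwrite("pics/w3.png",d["pixels"][:,:,::-1])
for n,p in dict(block=(.586,.03,.054),collar=(.4075,-.2706,.024),dish=(.4502,-.3823,.028),tip=(.5875,-.3887,.08)).items():print(n,np.round(proj(d,p)))
E
```

```text
clock: 7.02
eef_pos: [0.4073, -0.2705, 0.1302]
ee_rot: [[0.998, 0.066, -0.0], [0.066, -0.998, 0.0], [-0.0, -0.0, -1.0]]
force: [-0.1, 0.0, 0.0]
opening: 0.0701
grasp_force: 0.0
shift [0.0002 0.0002 0.1122] rot [-0.  0. -0.] clock 7.025
block [-216. -102.]
collar [253. 193.]
dish [385. 155.]
tip [489. -81.]
```

View pics/w3.png

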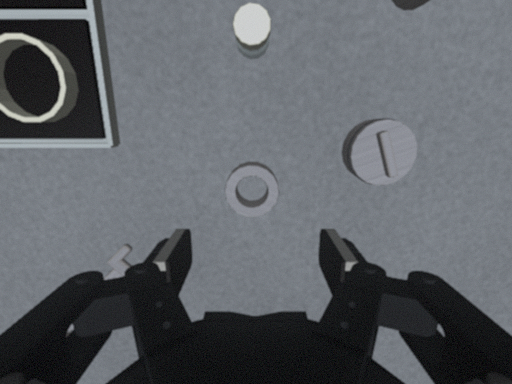

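The wrist view shows the collar at (252,190) against (253,193) predicted, and the dish at (385,152) against (385,155). Both are right, so I'll descend and grip.

```bash
python3 nudge.py '[[0, 0, 1.2, 0, 0, 0, 0.07], [0, 0, 2.24, 0, 0, 0, 0.07], [0, 0, 2.24, 0, 0, 0, 0.07], [0, 0, 2.24, 0, 0, 0, 0.07], [0, 0, 2.24, 0, 0, 0, 0]]'; python3 nudge.py '[[0, 0, 0, 0, 0, 0, 0], [0, 0, 0, 0, 0, 0, 0], [0, 0, 0, 0, 0, 0, 0]]'; python3 nudge.py '[[0, 0, -1.2, 0, 0, 0, 0], [0, 0, -2.4, 0, 0, 0, 0], [0, 0, -2.4, 0, 0, 0, 0]]'; python3 go.py .593 -.0745 .13 -1.505
```

```text
clock: 7.7
eef_pos: [0.4079, -0.2719, 0.0203]
ee_rot: [[0.998, 0.065, 0.003], [0.065, -0.998, -0.002], [0.003, 0.002, -1.0]]
force: [0.4, 0.6, -0.1]
opening: 0.0531
grasp_force: 0.4
clock: 8.07
eef_pos: [0.4078, -0.272, 0.0208]
ee_rot: [[0.998, 0.065, 0.003], [0.065, -0.998, -0.002], [0.003, 0.002, -1.0]]
force: [-2.8, 4.6, 17.8]
opening: 0.0478
grasp_force: 58.6
clock: 8.45
eef_pos: [0.4087, -0.2728, 0.1435]
ee_rot: [[0.998, 0.065, 0.008], [0.065, -0.998, -0.006], [0.007, 0.007, -1.0]]
force: [-0.4, -0.1, -1.8]
opening: 0.0475
grasp_force: 63.0
shift [ 0.1967 -0.186   0.0137] rot [ 0.007 -0.007 -0.001] clock 8.45
```

To row units: 0.014 m is 0.28, 0.197 m is 3.94.

```bash
python3 nudge.py '[[3.94, -3.72, 0.28, 0, 0, 0, 0], [3.94, -3.72, 0.28, 0, 0, 0, 0], [3.94, -3.72, 0.28, 0, 0, 0, 0], [3.94, -3.72, 0.28, 0, 0, 0, 0], [3.94, -3.72, 0.28, 0, 0, 0, 0]]'; python3 nudge.py '[[0, 0, 0, 0, 0, 0, 0], [0, 0, 0, 0, 0, 0, 0]]';python3 go.py .593 -.0745 .07 -1.505
```

```text
clock: 9.07
eef_pos: [0.5925, -0.0703, 0.1237]
ee_rot: [[0.998, 0.067, -0.0], [0.067, -0.998, 0.0], [-0.0, -0.0, -1.0]]
force: [-0.7, -0.9, -1.3]
opening: 0.0474
grasp_force: 63.0
clock: 9.32
eef_pos: [0.5904, -0.0739, 0.1241]
ee_rot: [[0.998, 0.064, -0.001], [0.064, -0.998, -0.0], [-0.001, 0.0, -1.0]]
force: [-0.4, -0.9, -1.1]
opening: 0.0478
grasp_force: 63.0
shift [0.0026 0.0007 0.0541] rot [ 0.     0.001 -0.002] clock 9.325
```

```bash
python3 nudge.py '[[0.05, 0.014, 1.08, 0, 0, 0, 0], [0.05, 0.014, 1.08, 0, 0, 0, 0], [0.05, 0.014, 1.08, 0, 0, 0, 0]]';python3 go.py .593 -.0745 .036 -1.505
```

```text
clock: 9.7
eef_pos: [0.594, -0.0743, 0.0717]
ee_rot: [[0.998, 0.064, 0.001], [0.064, -0.998, -0.0], [0.001, 0.0, -1.0]]
force: [1.4, 0.3, 0.2]
opening: 0.0478
grasp_force: 63.0
shift [-0.0011  0.0001  0.0357] rot [ 0.    -0.001 -0.002] clock 9.7
```

To row units: 0.035 m is 0.7, 0.034 m is 0.68.

```bash
python3 nudge.py '[[-0.02, 0, 0.36, 0, 0, 0, 0], [-0.02, 0, 0.68, 0, 0, 0, 0], [-0.02, 0, 0.7, 0, 0, 0, 0], [-0.02, 0, 0.7, 0, 0, 0, 0]]'; python3 nudge.py '[[0, 0, 0, 0, 0, 0, 0.065], [0, 0, 0, 0, 0, 0, 0.065], [0, 0, 0, 0, 0, 0, 0.065]]'
```

```text
clock: 10.2
eef_pos: [0.5928, -0.0735, 0.035]
ee_rot: [[0.998, 0.065, -0.001], [0.065, -0.998, 0.0], [-0.001, -0.0, -1.0]]
force: [-0.0, 0.6, -2.0]
opening: 0.0479
grasp_force: 66.4
clock: 10.58
eef_pos: [0.593, -0.0736, 0.0354]
ee_rot: [[0.998, 0.065, 0.0], [0.065, -0.998, -0.0], [0.0, 0.0, -1.0]]
force: [0.6, -0.3, 0.3]
opening: 0.0649
grasp_force: 0.0
```

```bash
python3 nudge.py '[[0, 0, -1.2, 0, 0, 0, 0.065], [0, 0, -2.4, 0, 0, 0, 0.05], [0, 0, -2.4, 0, 0, 0, 0.05]]'; python3 go.py .4502 -.3825 .13 -1.226
```

```text
clock: 10.95
eef_pos: [0.5951, -0.074, 0.1601]
ee_rot: [[0.998, 0.065, 0.008], [0.065, -0.998, -0.002], [0.008, 0.002, -1.0]]
force: [-0.4, -0.9, -0.4]
opening: 0.0501
grasp_force: 0.0
shift [-0.1649  0.2984  0.0294] rot [ 0.003 -0.008 -0.28 ] clock 10.95
```

```bash
python3 nudge.py '[[-3.3, 5.96, 0.6, 0, 0, -5.6, 0.04], [-3.3, 5.96, 0.6, 0, 0, -5.6, 0.04], [-3.3, 5.96, 0.6, 0, 0, -5.6, 0.04], [-3.3, 5.96, 0.6, 0, 0, -5.6, 0.04], [-3.3, 5.96, 0.6, 0, 0, -5.6, 0.04]]'; python3 nudge.py '[[0, 0, 0, 0, 0, 0, 0.04], [0, 0, 0, 0, 0, 0, 0.04]]';python3 go.py .4502 -.3825 .12 -1.226
```

```text
clock: 11.58
eef_pos: [0.4602, -0.3534, 0.1272]
ee_rot: [[0.941, 0.338, -0.001], [0.338, -0.941, 0.001], [-0.0, -0.001, -1.0]]
force: [1.3, -0.4, 0.4]
opening: 0.0401
grasp_force: 0.0
clock: 11.82
eef_pos: [0.4613, -0.3515, 0.1274]
ee_rot: [[0.941, 0.337, -0.001], [0.337, -0.941, 0.001], [-0.0, -0.001, -1.0]]
force: [-0.7, 1.1, -0.0]
opening: 0.0402
grasp_force: 0.0
shift [-0.0209  0.0254  0.0074] rot [-0.001  0.    -0.001] clock 11.825
```

```bash
python3 nudge.py '[[-0.42, 0.51, 0.14, 0, 0, 0, 0.04], [-0.42, 0.51, 0.14, 0, 0, 0, 0.04], [-0.42, 0.51, 0.14, 0, 0, 0, 0.04]]';python3 go.py .4502 -.3825 .042 -1.226;  python3 - <<'E'
from h import *
d=env.get_image("wrist");cv2.imwrite("pics/w4.png",d["pixels"][:,:,::-1])
for n,p in dict(dish=(.4502,-.3823,.028),b0=(.432,-.3897,.038),b1=(.4687,-.3765,.038),tip=(.5875,-.3887,.08)).items():print(n,np.round(proj(d,p)))
E
```

```text
clock: 12.2
eef_pos: [0.451, -0.3818, 0.121]
ee_rot: [[0.941, 0.339, -0.0], [0.339, -0.941, 0.0], [-0.0, -0.001, -1.0]]
force: [0.3, 0.6, 0.6]
opening: 0.0402
grasp_force: 0.0
shift [-0.001   0.0005  0.079 ] rot [-0.001  0.     0.001] clock 12.2
dish [253. 198.]
b0 [254. 223.]
b1 [254. 179.]
tip [346.   8.]
```

View pics/w4.png

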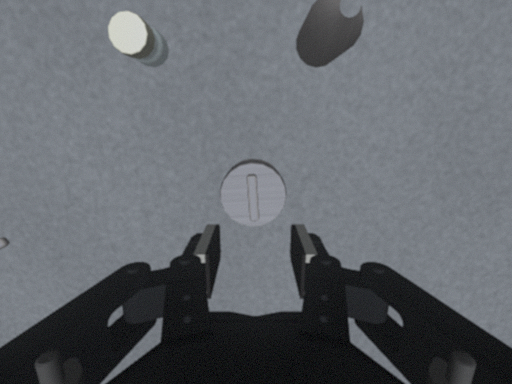

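The wrist view shows the bar from (252,175) to (254,220), vertical and centred between the fingers. The nozzle tip at (349,5) agrees with (346,8). Gripping the bar.

To row units: 0.079 m is 1.58, 0.05 m is 1.

```bash
python3 nudge.py '[[0, 0, 1, 0, 0, 0, 0.04], [0, 0, 1.58, 0, 0, 0, 0.04], [0, 0, 1.58, 0, 0, 0, 0.04], [0, 0, 1.58, 0, 0, 0, 0.04], [0, 0, 1.58, 0, 0, 0, 0]]'; python3 nudge.py '[[0, 0, 0, 0, 0, 0, 0], [0, 0, 0, 0, 0, 0, 0], [0, 0, 0, 0, 0, 0, 0], [0, 0, 0, 0, 0, 0, 0]]'
```

```text
clock: 12.88
eef_pos: [0.451, -0.3833, 0.0435]
ee_rot: [[0.941, 0.338, 0.001], [0.338, -0.941, -0.001], [0.001, 0.002, -1.0]]
force: [0.6, 0.9, 0.0]
opening: 0.0229
grasp_force: 0.0
clock: 13.38
eef_pos: [0.4508, -0.3833, 0.0432]
ee_rot: [[0.941, 0.338, 0.001], [0.338, -0.941, -0.001], [0.001, 0.001, -1.0]]
force: [-0.8, 1.9, 7.8]
opening: 0.0056
grasp_force: 59.6
```

To row units: -0.1 m is -2, -0.06 m is -1.2.

```bash
python3 nudge.py '[[0, 0, -1.2, 0, 0, 0, 0], [0, 0, -2, 0, 0, 0, 0], [0, 0, -2, 0, 0, 0, 0]]'; python3 go.py .483 .022 .13 -1.226
```

```text
clock: 13.75
eef_pos: [0.4515, -0.3841, 0.1456]
ee_rot: [[0.941, 0.338, 0.004], [0.338, -0.941, -0.004], [0.003, 0.005, -1.0]]
force: [-0.0, 0.5, -2.5]
opening: 0.0055
grasp_force: 59.1
shift [ 0.1669 -0.3717  0.014 ] rot [ 0.005 -0.003 -0.   ] clock 13.75
```

```bash
python3 nudge.py '[[3.34, -7.44, 0.2, 0, 0, 0, 0], [3.34, -7.44, 0.2, 0, 0, 0, 0], [3.34, -7.44, 0.2, 0, 0, 0, 0], [3.34, -7.44, 0.2, 0, 0, 0, 0], [3.34, -7.44, 0.2, 0, 0, 0, 0]]'; python3 nudge.py '[[0, 0, 0, 0, 0, 0, 0], [0, 0, 0, 0, 0, 0, 0]]'; python3 go.py .483 .022 .13 -1.226
```

```text
clock: 14.38
eef_pos: [0.4738, -0.0695, 0.1337]
ee_rot: [[0.941, 0.338, -0.001], [0.338, -0.941, 0.0], [-0.001, -0.001, -1.0]]
force: [0.7, 0.2, -1.1]
opening: 0.0058
grasp_force: 59.2
clock: 14.62
eef_pos: [0.4742, -0.0716, 0.1339]
ee_rot: [[0.941, 0.339, -0.001], [0.339, -0.941, 0.0], [-0.001, -0.0, -1.0]]
force: [0.0, 0.1, -1.3]
opening: 0.0054
grasp_force: 59.2
shift [ 0.04   -0.0851  0.0039] rot [-0.     0.001  0.001] clock 14.625
```

To row units: -0.085 m is -1.7, 0.04 m is 0.8.

```bash
python3 nudge.py '[[0.8, -1.7, 0.08, 0, 0, 0, 0], [0.8, -1.7, 0.08, 0, 0, 0, 0], [0.8, -1.7, 0.08, 0, 0, 0, 0], [0.8, -1.7, 0.8, 0, 0, 0, 0], [0.8, -1.7, 0.8, 0, 0, 0, 0]]'; python3 go.py .483 .022 .0575 -1.226;  python3 - <<'E'
from h import *
d=env.get_image("side");cv2.imwrite("pics/side5.png",d["pixels"][:,:,::-1])
crop("pics/side5.png",(190,115,330,235),4.9,"pics/e.png")
E
```

```text
clock: 15.25
eef_pos: [0.4821, 0.0205, 0.0928]
ee_rot: [[0.942, 0.336, -0.004], [0.336, -0.942, 0.0], [-0.004, -0.002, -1.0]]
force: [-0.3, -0.2, -0.8]
opening: 0.0055
grasp_force: 59.3
shift [ 0.0015 -0.001   0.0353] rot [-0.002  0.004 -0.002] clock 15.25
```

View pics/e.png

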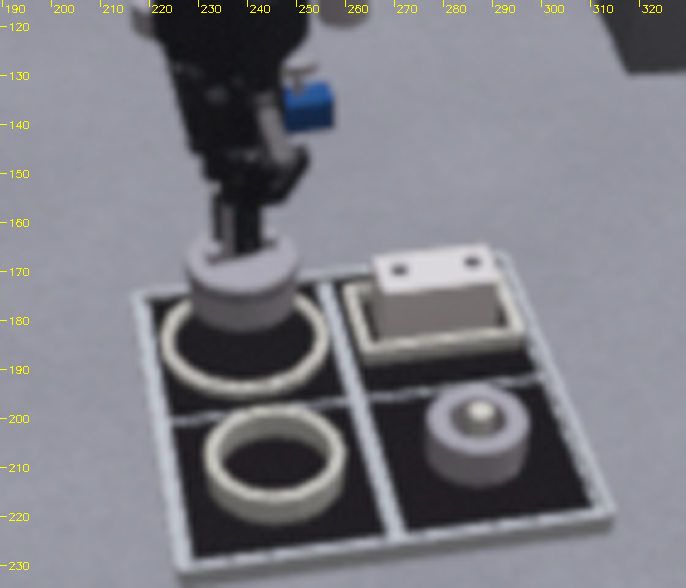

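The side view shows the block down in its pocket and the collar over the post (480,410). The dish hangs level above its ring. Lowering it.

To row units: 0.0345 m is 0.69, 0.034 m is 0.68.

```bash
python3 nudge.py '[[0.03, -0.02, 0.4, 0, 0, 0, 0], [0.03, -0.02, 0.68, 0, 0, 0, 0], [0.03, -0.02, 0.69, 0, 0, 0, 0], [0.03, -0.02, 0.69, 0, 0, 0, 0]]'; python3 nudge.py '[[0, 0, 0, 0, 0, 0, 0.03], [0, 0, 0, 0, 0, 0, 0.03], [0, 0, 0, 0, 0, 0, 0.03]]'
```

```text
clock: 15.8
eef_pos: [0.4848, 0.0232, 0.0605]
ee_rot: [[0.941, 0.338, 0.001], [0.338, -0.941, -0.0], [0.001, 0.0, -1.0]]
force: [0.2, 0.8, -1.5]
opening: 0.0056
grasp_force: 59.3
clock: 16.18
eef_pos: [0.4846, 0.0234, 0.0602]
ee_rot: [[0.941, 0.338, 0.0], [0.338, -0.941, -0.0], [0.0, 0.0, -1.0]]
force: [-0.3, -0.7, 0.1]
opening: 0.0301
grasp_force: 0.0
```

To row units: -0.1 m is -2, -0.06 m is -1.2.

```bash
python3 nudge.py '[[0, 0, -1.2, 0, 0, 0, 0.03], [0, 0, -2, 0, 0, 0, 0.03], [0, 0, -2, 0, 0, 0, 0.06]]'; python3 go.py .5875 -.3895 .16 -1.505
```

```text
clock: 16.55
eef_pos: [0.4859, 0.0234, 0.1626]
ee_rot: [[0.941, 0.338, 0.005], [0.338, -0.941, -0.0], [0.005, 0.002, -1.0]]
force: [-0.6, 0.1, -0.3]
opening: 0.0471
grasp_force: 0.0
shift [-0.044   0.4229  0.0033] rot [ 0.001 -0.005  0.279] clock 16.55
```

To row units: 0.423 m is 8.46, -0.044 m is -0.88, 0.279 rad is 5.58.

```bash
python3 nudge.py '[[-0.88, 8.46, 0, 0, 0, 5.58, 0.06], [-0.88, 8.46, 0, 0, 0, 5.58, 0.06], [-0.88, 8.46, 0, 0, 0, 5.58, 0.06], [-0.88, 8.46, 0, 0, 0, 5.58, 0.06], [-0.88, 8.46, 0, 0, 0, 5.58, 0.06]]'; python3 nudge.py '[[0, 0, 0, 0, 0, 0, 0.06], [0, 0, 0, 0, 0, 0, 0.06]]'; python3 go.py .5875 -.3895 .15 -1.505
```

```text
clock: 17.18
eef_pos: [0.5589, -0.2819, 0.1585]
ee_rot: [[0.998, 0.066, -0.001], [0.066, -0.998, 0.001], [-0.001, -0.001, -1.0]]
force: [1.6, -0.2, 0.7]
opening: 0.0599
grasp_force: 0.0
clock: 17.42
eef_pos: [0.5585, -0.2795, 0.1585]
ee_rot: [[0.998, 0.065, -0.002], [0.065, -0.998, 0.001], [-0.002, -0.001, -1.0]]
force: [-0.7, 0.3, 0.1]
opening: 0.0599
grasp_force: 0.0
shift [0.0218 0.1117 0.0083] rot [-0.001  0.002 -0.   ] clock 17.425
```

To row units: 0.1117 m is 2.234, 0.0218 m is 0.436.

```bash
python3 nudge.py '[[0.436, 2.234, 0.16, 0, 0, 0, 0.06], [0.436, 2.234, 0.16, 0, 0, 0, 0.06], [0.436, 2.234, 0.16, 0, 0, 0, 0.06], [0.436, 2.234, 0.16, 0, 0, 0, 0.06], [0.436, 2.234, 0.16, 0, 0, 0, 0.06]]';python3 go.py .5875 -.3895 .034 -1.505;  python3 - <<'E'
from h import *
d=env.get_image("wrist");cv2.imwrite("pics/w6.png",d["pixels"][:,:,::-1])
for n,p in dict(foot=(.5872,-.3895,0),tip=(.5872,-.3895,.08)).items():print(n,np.round(proj(d,p)))
E
```

```text
clock: 18.05
eef_pos: [0.5884, -0.3884, 0.1522]
ee_rot: [[0.998, 0.067, -0.0], [0.067, -0.998, 0.0], [-0.0, -0.0, -1.0]]
force: [-0.9, 0.0, -0.2]
opening: 0.0598
grasp_force: 0.0
shift [-0.001   0.0011  0.1182] rot [-0.     0.     0.002] clock 18.05
foot [254. 183.]
tip [254. 206.]
```

View pics/w6.png

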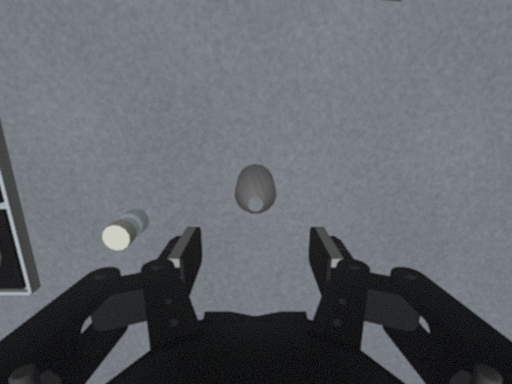

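The tip is at (255,204) against (254,206) predicted, centred between the fingers. Descending.

To row units: 0.117 m is 2.34, 0.06 m is 1.2.

```bash
python3 nudge.py '[[0, 0.02, 1.2, 0, 0, 0, 0.06], [0, 0.02, 2.34, 0, 0, 0, 0.06], [0, 0.02, 2.34, 0, 0, 0, 0.06], [0, 0.02, 2.34, 0, 0, 0, 0.06], [0, 0.02, 2.34, 0, 0, 0, 0]]'; python3 nudge.py '[[0, 0, 0, 0, 0, 0, 0], [0, 0, 0, 0, 0, 0, 0], [0, 0, 0, 0, 0, 0, 0], [0, 0, 0, 0, 0, 0, 0]]'
```

```text
clock: 18.73
eef_pos: [0.5896, -0.3918, 0.0381]
ee_rot: [[0.998, 0.066, 0.003], [0.066, -0.998, -0.003], [0.003, 0.003, -1.0]]
force: [-0.8, 2.8, 2.3]
opening: 0.0429
grasp_force: 1.0
clock: 19.23
eef_pos: [0.5895, -0.3917, 0.0382]
ee_rot: [[0.998, 0.066, 0.003], [0.066, -0.998, -0.002], [0.003, 0.002, -1.0]]
force: [-0.9, 2.6, 9.0]
opening: 0.0357
grasp_force: 59.6
```

To row units: -0.1 m is -2, -0.06 m is -1.2.

```bash
python3 nudge.py '[[0, 0, -1.2, 0, 0, 0, 0], [0, 0, -2, 0, 0, 0, 0], [0, 0, -2, 0, 0, 0, 0]]'; python3 go.py .4895 -.0815 .13 -1.505
```

```text
clock: 19.6
eef_pos: [0.5898, -0.3922, 0.14]
ee_rot: [[0.998, 0.066, 0.006], [0.066, -0.998, -0.005], [0.006, 0.005, -1.0]]
force: [-0.0, 0.2, -2.7]
opening: 0.0358
grasp_force: 61.7
shift [-0.0797 -0.3167  0.0079] rot [ 0.005 -0.006  0.   ] clock 19.6
```

```bash
python3 nudge.py '[[-1.6, -6.34, 0, 0, 0, 0, 0], [-1.6, -6.34, 0, 0, 0, 0, 0], [-1.6, -6.34, 0, 0, 0, 0, 0], [-1.6, -6.34, 0, 0, 0, 0, 0], [-1.6, -6.34, 0, 0, 0, 0, 0]]'; python3 nudge.py '[[0, 0, 0, 0, 0, 0, 0], [0, 0, 0, 0, 0, 0, 0]]'; python3 go.py .4895 -.0815 .13 -1.505
```

```text
clock: 20.23
eef_pos: [0.4907, -0.0919, 0.1345]
ee_rot: [[0.998, 0.065, -0.001], [0.065, -0.998, 0.0], [-0.001, -0.0, -1.0]]
force: [1.1, 0.8, -2.4]
opening: 0.0361
grasp_force: 61.8
clock: 20.48
eef_pos: [0.4922, -0.0939, 0.1349]
ee_rot: [[0.998, 0.066, 0.0], [0.066, -0.998, -0.0], [0.0, 0.0, -1.0]]
force: [-0.2, -0.7, -2.7]
opening: 0.0356
grasp_force: 62.0
shift [-0.0019 -0.0125  0.0049] rot [ 0.    -0.     0.001] clock 20.475
```

To row units: 0.055 m is 1.1, -0.0125 m is -0.25.

```bash
python3 nudge.py '[[-0.04, -0.25, 0.1, 0, 0, 0, 0], [-0.04, -0.25, 1.1, 0, 0, 0, 0], [-0.04, -0.25, 1.1, 0, 0, 0, 0], [-0.04, -0.25, 1.1, 0, 0, 0, 0]]'; python3 go.py .4895 -.0815 .0525 -1.505
```

```text
clock: 20.98
eef_pos: [0.4897, -0.0817, 0.0808]
ee_rot: [[0.998, 0.065, 0.0], [0.065, -0.998, -0.0], [0.0, 0.0, -1.0]]
force: [1.5, -0.2, -2.4]
opening: 0.036
grasp_force: 62.0
shift [-0.0002 -0.0002  0.0283] rot [ 0.    -0.    -0.001] clock 20.975
```

To row units: 0.028 m is 0.56, 0.027 m is 0.54.

```bash
python3 nudge.py '[[0, 0, 0.3, 0, 0, 0, 0], [0, 0, 0.54, 0, 0, 0, 0], [0, 0, 0.56, 0, 0, 0, 0], [0, 0, 0.56, 0, 0, 0, 0]]'; python3 nudge.py '[[0, 0, 0, 0, 0, 0, 0.06], [0, 0, 0, 0, 0, 0, 0.06], [0, 0, 0, 0, 0, 0, 0.06]]'
```

```text
clock: 21.48
eef_pos: [0.4894, -0.0815, 0.0518]
ee_rot: [[0.998, 0.066, 0.0], [0.066, -0.998, -0.0], [0.0, 0.0, -1.0]]
force: [-0.4, -1.4, -1.0]
opening: 0.036
grasp_force: 63.2
clock: 21.85
eef_pos: [0.4893, -0.0814, 0.052]
ee_rot: [[0.998, 0.066, 0.0], [0.066, -0.998, -0.0], [0.0, 0.0, -1.0]]
force: [-0.8, 0.2, -0.7]
opening: 0.0598
grasp_force: 0.0
```

```bash
python3 nudge.py '[[0, 0, -1, 0, 0, 0, 0.06], [0, 0, -2.2, 0, 0, 0, 0.06], [0, 0, -3, 0, 0, 0, 0.06], [0, 0, -3, 0, 0, 0, 0.06], [0, 0, -3, 0, 0, 0, 0.06]]'; python3 - <<'E'
from h import *
d=env.get_image("side");cv2.imwrite("pics/side7.png",d["pixels"][:,:,::-1])
crop("pics/side7.png",(190,90,340,235),4.1,"pics/f.png")
E
```

```text
clock: 22.48
eef_pos: [0.4888, -0.0813, 0.2011]
ee_rot: [[0.998, 0.066, -0.001], [0.066, -0.998, 0.0], [-0.001, -0.0, -1.0]]
force: [0.6, 0.3, -0.7]
opening: 0.0603
grasp_force: 0.0
```

View pics/f.png

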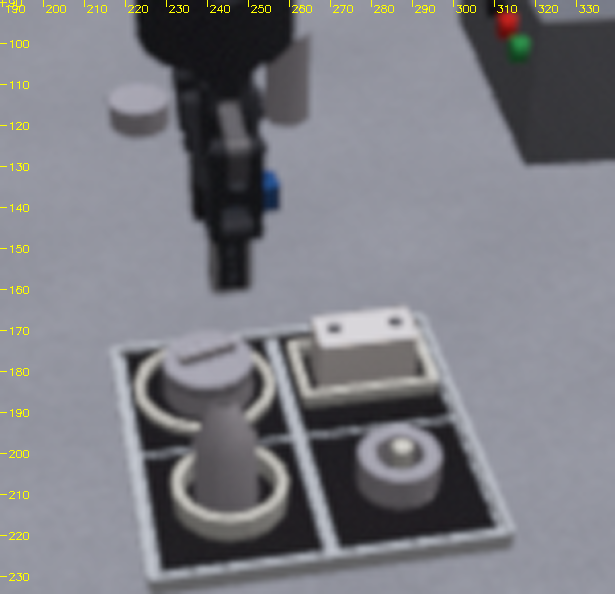

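All four parts stand upright in their places: nozzle (225,460), collar (399,455), dish (208,360), block (368,330). The cap and blunt nozzle are undisturbed. One numeric check before handing in.

```bash
python3 - <<'E'
from h import *
d=env.get_image("side")
for n,u,v,z,g in(("collar",399,455,.038,(.593,-.0745)),("dish",208,360,.042,(.483,.022)),("block",365,327,.054,(.586,.03)),("nozzle tip",223,402,.094,(.4895,-.0815))):
    p=ray(d,190+u/4.1-.5,90+v/4.1-.5,z);print(n,p.round(4),(np.hypot(*(p[:2]-g))*1e3).round(1),"mm")
E
```

```text
collar [ 0.5908 -0.0778  0.038 ] 4.0 mm
dish [0.4851 0.0194 0.042 ] 3.3 mm
block [0.5865 0.027  0.054 ] 3.1 mm
nozzle tip [ 0.4866 -0.0837  0.094 ] 3.7 mm
```

```bash
python3 -c "
from cell import env
print(env.close_job())"
```

```text
the job is handed in; nothing more can be done
None
```

All four kit parts are in their tray places, measured upright and within about 4 mm of centre; the blunt nozzle and solid cap were never touched, and the job was handed in at about 22.5 s with no verdict shown.

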